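Slide the full sharps bin home into its bench bracket and bar it

ROBOT

A 6-joint arm with a two-finger parallel gripper is mounted at the origin on a cart in front of the work surface, level with it; the furniture and walls round the work are solid. World frame = base frame: x ahead of the robot, y to its left, z up, the work surface at z = 0. Lengths are in m, angles in rad, forces in N, time in s.
With the tool pointing down it reaches from about 0.4 to 0.825 m from the base axis. Payload 7 kg.
Tool frame: the origin (TCP) lies midway between the tips of the shut fingers; the grasp point (between the pads) lies hold_point_z behind it (hold_point_z is the distance from the TCP to the grasp point, in m); z points along the fingers, y is the line along which they close (so a half turn about z gives the same grasp; the last joint's range is limited). The gripper opens to 88 mm and grips with 3 to 60 N. Pads are 19 mm wide; open, the fingers measure 130 mm over their backs; the gripper's body (78 mm by 193 mm) begins 47 mm behind the grasp point.
Start: joints at [-0.972, 0.359, 0.012, 0, -1.224, -0.288], TCP at [0.206, -0.643, 0.2] pointing down, gripper open.
Joint ranges: [-3.07, 3.07], [-1.43, 2.12], [-1.02, 1.25], [-3.03, 1.67], [-3.05, -0], [-3.03, 3.03]. Speed limits (rad/s): [2.39, 2.39, 3.01, 3.14, 3.14, 3.14].

INTERFACE

Orientations are given as [roll, pitch, yaw] about the fixed x, y, z axes, in that order (R = Rz(yaw) Ry(pitch) Rx(roll)).
In Python, from station import * gives the robot as it stands.
- The arm moves only by the tool apply_moves, never from a script. Its argument "steps" is a list of rows, each an object with "translation": the shift along the world's x, y, z scaled (see below), a list of three; "rotation": the turn, a rotation vector about the world's x, y, z scaled (see below), a list of three. A call has exactly 10 rows; each row is the pose to reach, as a shift and turn from the pose commanded when the call began; what a row does not reach only later rows make up. The controller multiplies each number of a shift by 250 mm and each number of a turn by 30 degrees. A row lasts 1/12 s, in which the tool goes at most 41.7 mm and 7.16 degrees, less where a joint would pass 70% of its speed; a pose out of reach is approached as far as the arm can. A call with a number of a shift or a turn outside -1 to 1 is refused whole. A call with a gripper value outside its range is refused whole. "jaw" is the closure, from -1 (fully open) to 1 (shut), so that 0 is half open, set as the call begins (left out, the last holds). The fingers move at their own pace and stop on an object; "newtons" is the grip in N (left out, the last holds). Time passes only in rows, so rows that repeat a pose let the fingers close, or fill a call up. It gives the time, the measured TCP pose, the force, the opening and the grip force at its end, in the units of the state.
- get_state(): the state, without advancing time (a new reading comes with each control period).
- grab_frame(name): name is "side" or "top" or "wrist"; returns the picture (480x640x3 uint8, blue, green, red); there is no depth.
- camera_model(name): a dict with "fx", "fy", "cx", "cy" (pixels), "xyz" and "rotation" of the camera in the world. Camera axes: x right, y down, z forward; pixel columns grow to the right and rows downward; lengths in m; the calibration is good to about 2 mm. A picture is of the moment at which its call begins: read the wrist's pose just before it. camera_model takes no time and is no camera call; for the wrist camera it gives the pose at the moment of the call.
- job_done(): hands the job in; it is judged then, once.
The state is a dict: "t": time; "q": joint angles; "qd": joint speeds; "joint_efforts": joint torques, N m; "eef_pos": TCP position; "ee_rot": TCP orientation; "force": force on the tool from outside, world axes, zero at the start; "moment": the same for the moment, N m; "width": finger opening in m; "gripper_force": force on a finger pad.
Only numpy, scipy, OpenCV 4.12 (cv2) and the standard library are available. Lean on these libraries where they do the work, as an engineer would, in place of code of your own. Each camera call takes 0.05 s, during which the arm holds its last target. There are 200 camera calls.

TASK

The tall sharps bin is nearly full of used blades and broken slides and its lid slot is open, so it must not be lifted or tipped. Push it with the fingertips low against its base so that it slides upright over the worktop all the way into the steel bracket beside the microtome, square and up against the back plate, then push the bracket's retaining bar fully shut across it. Nothing is grasped: keep off the bin's lid and its carrying handle, and leave the blade pack, the lidded jar and the dropper bottle where they stand.

Things in the scene. Friction and masses are not known exactly. Their poses are not given: they have to be found in the camera images.
- sharps_bin: tall yellow plastic sharps bin with a white lid, loose, heavy (0.65 to 1 kg), 95 mm along its own x, 110 mm along its own y, 178 mm to the lid's rim. Origin: centre of its underside, z up. It starts on the mouth side of the bracket, its own x pointing roughly into the bracket. Pushed more than about 60 mm above the worktop it may tip over
- push_face (a point): middle of the wall to push: the bin's -x side, 47.5 mm from its origin, 17 mm up. The lowest 34 mm of the bin is a plain skirt of the full 95 x 110 mm; the walls above stand back 3 mm, lid rim flush with the skirt. A gripper hanging straight down meets the tall wall with its body before its tips; with the wrist leaning back from the bin by about 30 degrees the tips reach the skirt
- bin_lid: the bin's white lid, fixed to it, with open slot, raised flap and an arched carrying handle that reaches 214 mm above the worktop; not to be touched. Origin: centre of its underside, 168 mm above the bin's underside
- bracket: fixed grey folded-steel bracket, no floor. Origin: on the worktop, where the bin's origin lies when fully home with axes parallel. Its x axis points INTO it: mouth at -x, back plate's inner face at x = +47.5 mm (115 mm high). Cheeks 62 mm high, inner faces at y = +-59 mm (4 mm clearance each side); from x = -30 mm outward they flare to y = +-69 mm at x = -53 mm
- retaining_bar (a joint): angle of the bracket's retaining bar, rad: 0 = shut across the mouth (hard stop), 1.57 = straight out of the bracket (its -x); starts open at 1.65 to 1.95, limit 2.3. Stiff upright hinge: about 0.06 N m moves it, it stays where it is left. Shut, it passes 8 mm in front of the home bin, so it shuts only when the bin is home
- bar_pivot (a point): centre of the bar's hinge pin, 49 mm above the worktop, at x = -58 mm, y = +80 mm in the bracket's frame
- bar_tip (a point): point on the bar's centre line 150 mm from the hinge pin, 49 mm above the worktop. Flat steel strip 5 mm thick, 18 mm high (40 to 58 mm above the worktop), with a rolled end 11 mm thick ending 160 mm from the pin. From the pin the bar points along (-sin a, -cos a) in the bracket's x, y, a being the joint value
- blade_pack: bystander: flat dark dispenser of microtome blades, 20 x 94 x 17 mm, lying beside the bracket on the side nearer to the robot. Origin: centre of its underside
- stain_jar: bystander: round glass staining jar with a knobbed lid, 62 mm across, 111 mm high, beyond the lane. Origin: centre of its underside
- dropper_stain: bystander: small clear dropper bottle with a black teat, 33 mm across, 94 mm high, beyond the lane. Origin: centre of its underside

How it is judged:
At the end, for the whole second after the job is handed in: the bin stands upright (within 0.04 rad) and still on the worktop, inside the bracket within 10 mm of the back plate, 8 mm of the middle and 0.10 rad of square, and the retaining bar is within 0.09 rad of its shut stop (x of sharps_bin in the frame of bracket between -0.01 and 0.006 m and y of sharps_bin in the frame of bracket between -0.008 and 0.008 m and angle between the x axis of sharps_bin and the x axis of bracket, either way round below 0.1 rad and angle between sharps_bin's own z axis and vertical below 0.04 rad and height (world z) of sharps_bin below 0.005 m and linear speed of sharps_bin below 0.01 m/s and value of joint retaining_bar below 0.09 rad); the robot touches nothing.
It fails at once if the bin was tipped by more than 0.17 rad (10 degrees) (angle between sharps_bin's own z axis and vertical above 0.17 rad).
It fails at once if the bin was lifted off the worktop (underside centre over 14 mm up) (height (world z) of sharps_bin above 0.014 m).
It fails at once if the bin's lid or carrying handle was touched (contact force between any of the fingers, the arm and bin_lid above 1 N).
It fails at once if a bystander was moved by more than 25 mm (distance of any of blade_pack, stain_jar, dropper_stain from where it was at the start of the episode above 0.025 m).
It also fails if it takes over 72 s, if anything falls off the work surface, if the arm or the gripper's body presses on something with over 40 N, if the wrist force passes 120 N, or if a joint passes its speed limit or range.

## Working session

There is one attempt and no reset: what is moved stays moved. The work goes in short steps, Python scripts to look and compute and a tool call to move; the robot and the scene stay as the last step left them, time stands still between calls to the robot, and variables do not carry over. Pictures are saved under pics/ and viewed, at most 10 in all, crops included, and the job is handed in when it is done.

Besides the shell and the picture viewer there is one more tool, called after "Emit:" as a command line: name --argument value ..., lists and objects as JSON in quotes. apply_moves: Moves the arm, as the interface text tells. Shifts and turns lie within -1 to 1; 1 stands for 250 mm of shift or 30 degrees of turn. Its arguments: {"type":"object","properties":{"steps":{"type":"array"},"jaw":{"type":"number"},"newtons":{"type":"number"}},"required":["steps"]}

```bash
mkdir -p pics; python3 - <<'E'
from station import *
import cv2
for n in("top","side"):
    cv2.imwrite(f"pics/{n}0.png",grab_frame(n)); c=camera_model(n); print(n,c)
s=get_state(); print(s['t'],s['eef_pos'],s['ee_rot'],s['width'])
E
```

```text
top {'fx': 471.8877836215671, 'fy': 471.8877836215671, 'cx': 318.62021037810825, 'cy': 236.1095398832717, 'xyz': array([ 0.40301193, -0.02127201,  0.94386742]), 'rotation': array([-2.94479917,  0.03576786, -1.57984579])}
side {'fx': 561.4016116026871, 'fy': 561.4016116026871, 'cx': 312.97804235013973, 'cy': 237.09651367984506, 'xyz': array([ 0.38571734, -1.04056465,  0.54561585]), 'rotation': array([-1.94833113,  0.00709135, -0.17946591])}
0.1 [ 0.20624812 -0.64221574  0.19880005] [ 3.14010725e+00 -1.28485565e-04 -2.83091705e+00] 0.08767932514463078
```

View pics/top0.png

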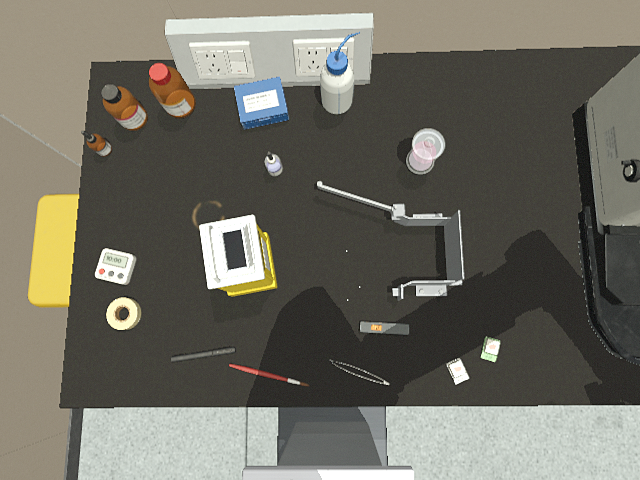

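View pics/side0.png

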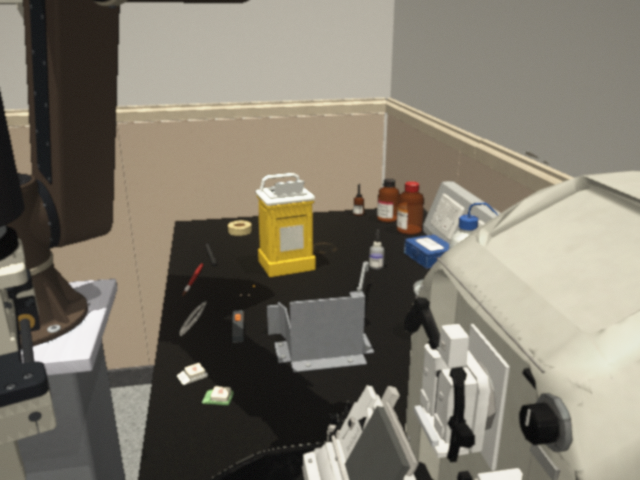

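The top view shows the bin at about (237,255), the bracket at (430,255) opening to the left, and the bar running from (398,211) to (320,185). The pack is at (384,328), the jar at (422,160) and the dropper at (273,163). I'll enlarge this area.

```bash
cat > h.py <<'E'
import numpy as np,cv2
from scipy.spatial.transform import Rotation as R
from station import *
def pix2w(n,uv,z,c=None):
    c=c or camera_model(n); Rm=R.from_euler('xyz',c['rotation']).as_matrix()
    uv=np.atleast_2d(np.array(uv,float))
    d=np.c_[(uv[:,0]-c['cx'])/c['fx'],(uv[:,1]-c['cy'])/c['fy'],np.ones(len(uv))]@Rm.T
    return c['xyz']+d*((np.broadcast_to(z,len(uv))-c['xyz'][2])/d[:,2])[:,None]
def w2pix(n,P,c=None):
    c=c or camera_model(n); Rm=R.from_euler('xyz',c['rotation']).as_matrix()
    p=(np.atleast_2d(P)-c['xyz'])@Rm
    return np.c_[c['cx']+c['fx']*p[:,0]/p[:,2],c['cy']+c['fy']*p[:,1]/p[:,2]]
E
python3 - <<'E'
from h import *
t=cv2.imread("pics/top0.png")
a=cv2.resize(t[170:310,190:300],None,fx=4,fy=4,interpolation=cv2.INTER_CUBIC)
b=cv2.resize(t[170:310,300:480],None,fx=4,fy=4,interpolation=cv2.INTER_CUBIC)
cv2.imwrite("pics/a.png",a);cv2.imwrite("pics/b.png",b)
E
```

```text
(no output)
```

View pics/a.png

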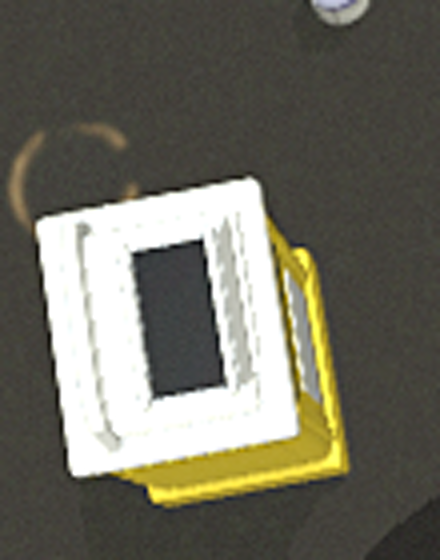

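View pics/b.png

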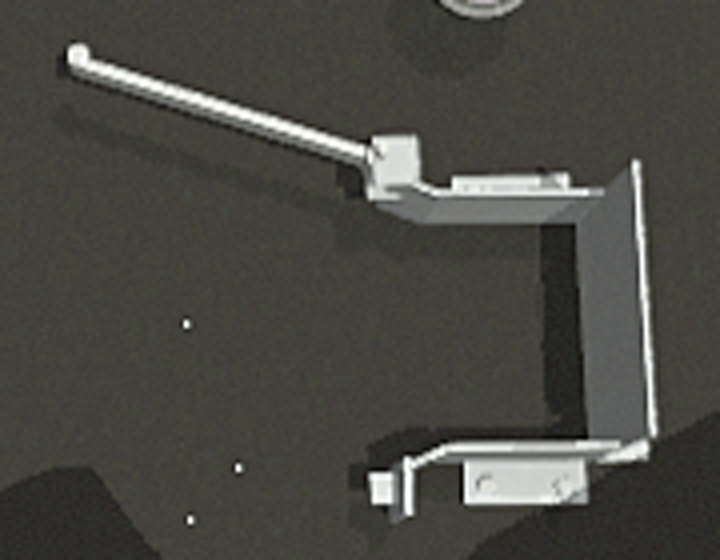

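```bash
cat > fit.py <<'E'
from h import *
from scipy.optimize import least_squares
def fit(n,uv,loc,g,c=None):
    c=c or camera_model(n); uv=np.array(uv,float);loc=np.array(loc,float)
    def tr(p): 
        L=loc.copy(); ca,sa=np.cos(p[2]),np.sin(p[2])
        return np.c_[p[0]+ca*L[:,0]-sa*L[:,1],p[1]+sa*L[:,0]+ca*L[:,1],L[:,2]]
    r=least_squares(lambda p:(w2pix(n,tr(p),c)-uv).ravel(),g,loss='soft_l1')
    return r.x,np.round((w2pix(n,tr(r.x),c)-uv),1).tolist()
E
python3 - <<'E'
from fit import *
A=lambda *q:[(190+u/4,170+v/4) for u,v in q]
B=lambda *q:[(300+u/4,170+v/4) for u,v in q]
# bin: own x -> world -y ; own y -> world +x
hx,hy=.0475,.055
p,e=fit("top",A((38,216),(260,180),(299,437),(72,477),(308,250),(348,468),(152,490)),
 [(-hx,hy,.178),(hx,hy,.178),(hx,-hy,.178),(-hx,-hy,.178),(hx,hy,.034),(hx,-hy,.034),(-hx,-hy,.034)],[.38,.13,-1.5]); print("bin",p,np.degrees(p[2]),e)
q,e=fit("top",B((577,222),(587,437),(430,222),(435,190),(450,446)),
 [(.0475,.059,0),(.0475,-.059,0),(-.03,.059,0),(-.03,.0605,.062),(-.03,-.059,.062)],[.38,-.2,-1.57]); print("br",q,np.degrees(q[2]),e)
ca,sa=np.cos(q[2]),np.sin(q[2]);Rb=np.array([[ca,-sa],[sa,ca]])
piv=q[:2]+Rb@[-.058,.08]
tip=pix2w("top",B((78,55)),.058)[0,:2]
d=Rb.T@(tip-piv); print("piv",piv,"tip",tip,np.linalg.norm(d),"a",np.arctan2(-d[0],-d[1]))
print("bin in bracket",Rb.T@(p[:2]-q[:2]),p[2]-q[2])
T=lambda *u:[tuple(x) for x in u]
print("pack",pix2w("top",[(360,321),(409,324),(409,334),(360,332)],.017)[:,:2])
print("jar base",pix2w("top",[(421,163)],.0)[:,:2],"dropper",pix2w("top",[(274,168)],.02)[:,:2])
print("pivot px", (w2pix("top",np.r_[piv,.058])-[300,170])*4)
E
```

```text
bin [ 0.53267017  0.14872066 -1.40794824] -80.66949211698496 [[0.2, 0.5], [0.3, -0.4], [0.3, -0.3], [-0.2, -0.1], [0.5, -0.4], [-1.0, -0.1], [-0.4, 3.0]]
br [ 0.55154798 -0.19585097 -1.57792138] -90.40823519632208 [[-0.4, -0.4], [0.3, 4.0], [-2.1, 0.0], [1.3, 0.2], [0.2, -1.3]]
piv [ 0.6319592  -0.13842244] tip [0.68456382 0.00615604] 0.1538511794597157 a 1.9126293833782488
bin in bracket [-0.34442838 -0.0213324 ] 0.1699731317402442
pack [[ 0.41997495 -0.06812397]
 [ 0.41339572 -0.16179325]
 [ 0.394608   -0.16092361]
 [ 0.3991874  -0.06758021]]
jar base [[ 0.74386505 -0.20458271]] dropper [[0.73245638 0.10097199]]
pivot px [[379.01226145 153.85219999]]
```

The fits are consistent, leaving out one bracket corner that was hidden behind the lower cheek. Next I'll refine the bracket pose and plan the waypoints. The push will be a gentle arc with a 30° lean, and the two fingers half open so both touch the skirt.

```bash
cat > plan.py <<'E'
from h import *
def Rt(yaw,lean=30):
    h=np.array([np.cos(yaw),np.sin(yaw),0]); l=np.radians(lean)
    z=h*np.sin(l)+np.array([0,0,-np.cos(l)]); y=np.array([h[1],-h[0],0])
    return R.from_matrix(np.c_[np.cross(y,z),y,z])
def delta(p0,R0,p1,R1):
    return np.round((np.array(p1)-p0)/.25,3).tolist(),np.round(np.degrees((R1*R0.inv()).as_rotvec())/30,3).tolist()
E
python3 - <<'E'
from fit import *
from plan import *
import station; print(getattr(station,'hold_point_z',None))
B=lambda *q:[(300+u/4,170+v/4) for u,v in q]
q,e=fit("top",B((577,222),(430,222),(435,190),(450,446)),
 [(.0475,.059,0),(-.03,.059,0),(-.03,.0605,.062),(-.03,-.059,.062)],[.38,-.2,-1.57]); print("br",q,e)
w=pix2w("top",B((636,160),(654,435)),.115); d=w[1]-w[0]; print("plate yaw",np.arctan2(d[1],d[0])+np.pi/2-np.pi, np.linalg.norm(d),w)
w=pix2w("top",B((577,222),(586,425)),0); print(w)
w=pix2w("top",B((450,446),(615,443)),.062);print("lower cheek",w)
w=pix2w("top",B((440,192),(600,192)),.062);print("upper cheek",w)
s=get_state();R0=R.from_euler('xyz',s['ee_rot'])
print(R0.as_matrix().round(3),np.degrees((Rt(-1.408)*R0.inv()).as_rotvec()))
E
```

```text
0.0188
br [ 0.55084712 -0.19604391 -1.58423203] [[-0.1, 0.1], [-1.8, 0.3], [1.7, 0.4], [0.1, -1.0]]
plate yaw 1.5670091984885461 0.12344199338269343 [[ 0.61228134 -0.24531096  0.115     ]
 [ 0.48884023 -0.24484347  0.115     ]]
[[ 0.60944667 -0.24459728  0.        ]
 [ 0.50615191 -0.24276456  0.        ]]
lower cheek [[ 0.49042306 -0.16502472  0.062     ]
 [ 0.49085046 -0.24100969  0.062     ]]
upper cheek [[ 0.6116319  -0.16606722  0.062     ]
 [ 0.61030023 -0.24165028  0.062     ]]
[[-0.952 -0.306 -0.001]
 [-0.306  0.952  0.001]
 [ 0.     0.001 -1.   ]] [-27.88576761  16.93960431  79.54572106]
```

Emit:
apply_moves --steps '[{"translation": [0, 0, 0.15], "rotation": [0, 0, 0]}, {"translation": [0, 0, 0.3], "rotation": [0, 0, 0]}, {"translation": [0, 0, 0.45], "rotation": [0, 0, 0]}, {"translation": [0, 0, 0.6], "rotation": [0, 0, 0]}, {"translation": [0, 0.15, 0.75], "rotation": [0, 0, 0.2]}, {"translation": [0.05, 0.3, 0.8], "rotation": [0, 0, 0.4]}, {"translation": [0.1, 0.45, 0.8], "rotation": [0, 0, 0.6]}, {"translation": [0.15, 0.6, 0.8], "rotation": [0, 0, 0.8]}, {"translation": [0.2, 0.75, 0.8], "rotation": [0, 0, 1]}, {"translation": [0.25, 0.9, 0.8], "rotation": [0, 0, 1]}]' --jaw 0

```text
t: 0.93
eef_pos: [0.2686, -0.4163, 0.3993]
ee_rot: [3.141, 0.0, -2.301]
force: [1.5, 0.8, 0.4]
width: 0.0441
gripper_force: 0.0
```

Emit:
apply_moves --steps '[{"translation": [0.05, 0.13, 0], "rotation": [0, 0, 0.2]}, {"translation": [0.1, 0.26, 0], "rotation": [0, 0, 0.4]}, {"translation": [0.15, 0.39, 0], "rotation": [0, 0, 0.6]}, {"translation": [0.2, 0.52, 0], "rotation": [0, 0, 0.8]}, {"translation": [0.25, 0.65, 0], "rotation": [0, 0, 1]}, {"translation": [0.3, 0.78, 0], "rotation": [0, 0, 1]}, {"translation": [0.34, 0.9, 0], "rotation": [0, 0, 1]}, {"translation": [0.37, 1, 0], "rotation": [0, 0, 1]}, {"translation": [0.37, 1, 0], "rotation": [0, 0, 1]}, {"translation": [0.37, 1, 0], "rotation": [0, 0, 1]}]'

```text
t: 1.77
eef_pos: [0.3614, -0.167, 0.3996]
ee_rot: [3.142, 0.0, -1.78]
force: [0.7, -1.5, -0.2]
width: 0.0443
gripper_force: 0.0
```

Emit:
apply_moves --steps '[{"translation": [0.05, 0.13, 0], "rotation": [0, 0, 0.15]}, {"translation": [0.1, 0.26, 0], "rotation": [0, 0, 0.3]}, {"translation": [0.15, 0.39, 0], "rotation": [0, 0, 0.45]}, {"translation": [0.2, 0.52, 0], "rotation": [0, 0, 0.6]}, {"translation": [0.25, 0.65, 0], "rotation": [0, 0, 0.7]}, {"translation": [0.3, 0.78, 0], "rotation": [0, 0, 0.7]}, {"translation": [0.34, 0.9, 0], "rotation": [0, 0, 0.7]}, {"translation": [0.37, 1, 0], "rotation": [0, 0, 0.7]}, {"translation": [0.37, 1, 0], "rotation": [0, 0, 0.7]}, {"translation": [0.37, 1, 0], "rotation": [0, 0, 0.7]}]'

```text
t: 2.6
eef_pos: [0.4541, 0.0819, 0.3987]
ee_rot: [3.14, -0.001, -1.416]
force: [-0.1, -0.2, -0.7]
width: 0.0439
gripper_force: 0.0
```

```bash
python3 - <<'E'
from plan import *
s=get_state();R0=R.from_euler('xyz',s['ee_rot']);print(s['t'],s['eef_pos'],s['q'].round(2) if hasattr(s['q'],'round') else s['q'])
print(delta(s['eef_pos'],R0,[.515,.255,.26],Rt(-1.408)))
E
```

```text
2.6 [0.4541154  0.08193152 0.39874497] [ 0.61 -0.07 -0.06 -0.   -1.58 -0.45]
([0.244, 0.692, -0.555], [-0.985, -0.161, 0.017])
```

Emit:
apply_moves --steps '[{"translation": [0.05, 0.1, 0], "rotation": [0, 0, 0]}, {"translation": [0.1, 0.25, 0], "rotation": [-0.15, -0.025, 0]}, {"translation": [0.15, 0.4, 0], "rotation": [-0.35, -0.055, 0]}, {"translation": [0.2, 0.55, 0], "rotation": [-0.55, -0.09, 0]}, {"translation": [0.244, 0.692, 0], "rotation": [-0.75, -0.12, 0.01]}, {"translation": [0.244, 0.692, 0], "rotation": [-0.95, -0.155, 0.017]}, {"translation": [0.244, 0.692, 0], "rotation": [-0.985, -0.161, 0.017]}, {"translation": [0.244, 0.692, 0], "rotation": [-0.985, -0.161, 0.017]}, {"translation": [0.244, 0.692, -0.1], "rotation": [-0.985, -0.161, 0.017]}, {"translation": [0.244, 0.692, -0.2], "rotation": [-0.985, -0.161, 0.017]}]'

```text
t: 3.43
eef_pos: [0.5158, 0.2537, 0.3511]
ee_rot: [-3.136, -0.517, -1.413]
force: [-0.5, -0.2, 0.5]
width: 0.0438
gripper_force: 0.0
```

```bash
python3 - <<'E'
from plan import *
s=get_state();R0=R.from_euler('xyz',s['ee_rot']);print(s['t'],s['eef_pos'],np.round(s['q'],2))
print(delta(s['eef_pos'],R0,[.515,.255,.10],Rt(-1.408)))
E
```

```text
3.4333 [0.51575763 0.25374261 0.35111284] [ 1.03  0.29  0.    0.33 -1.68 -0.9 ]
([-0.003, 0.005, -1.004], [-0.013, 0.008, 0.003])
```

Emit:
apply_moves --steps '[{"translation": [0, 0, -0.14], "rotation": [0, 0, 0]}, {"translation": [0, 0, -0.28], "rotation": [0, 0, 0]}, {"translation": [0, 0, -0.42], "rotation": [0, 0, 0]}, {"translation": [0, 0, -0.56], "rotation": [0, 0, 0]}, {"translation": [0, 0, -0.7], "rotation": [0, 0, 0]}, {"translation": [0, 0, -0.82], "rotation": [0, 0, 0]}, {"translation": [0, 0, -0.92], "rotation": [0, 0, 0]}, {"translation": [0, 0, -1], "rotation": [0, 0, 0]}, {"translation": [0, 0, -1], "rotation": [0, 0, 0]}, {"translation": [0, 0, -1], "rotation": [0, 0, 0]}]'

```text
t: 4.27
eef_pos: [0.5156, 0.2534, 0.1009]
ee_rot: [-3.139, -0.521, -1.411]
force: [0.4, 0.0, 0.5]
width: 0.0438
gripper_force: 0.0
```

Emit:
apply_moves --steps '[{"translation": [0, 0, -0.07], "rotation": [0, 0, 0]}, {"translation": [0, 0, -0.14], "rotation": [0, 0, 0]}, {"translation": [0, 0, -0.2], "rotation": [0, 0, 0]}, {"translation": [0, 0, -0.25], "rotation": [0, 0, 0]}, {"translation": [0, 0, -0.29], "rotation": [0, 0, 0]}, {"translation": [0, 0, -0.32], "rotation": [0, 0, 0]}, {"translation": [0, 0, -0.33], "rotation": [0, 0, 0]}, {"translation": [0, 0, -0.335], "rotation": [0, 0, 0]}, {"translation": [0, 0, -0.335], "rotation": [0, 0, 0]}, {"translation": [0, 0, -0.335], "rotation": [0, 0, 0]}]'

```text
t: 5.1
eef_pos: [0.515, 0.2552, 0.0164]
ee_rot: [-3.139, -0.522, -1.409]
force: [0.5, 0.7, 0.0]
width: 0.0442
gripper_force: 0.0
```

```bash
cat >> plan.py <<'E'
BR=np.array([.5505,-.1965]);BY=-1.575
B0=np.array([.5327,.1487]);BY0=-1.408
def bins(n=400):
    # bin path: heading turns linearly over L, then straight; L so that it ends in the lane's middle
    from scipy.optimize import brentq
    hb=np.array([np.cos(BY),np.sin(BY)]);nb=np.array([-hb[1],hb[0]])
    def path(L):
        s=np.linspace(0,.36,3601);yaw=BY0+(BY-BY0)*np.clip(s/L,0,1)
        p=B0+np.c_[np.cumsum(np.cos(yaw)),np.cumsum(np.sin(yaw))]*1e-4
        return s,yaw,p
    L=brentq(lambda L:(path(L)[2][-1]-BR)@nb,.02,.36)
    s,yaw,p=path(L); return L,s,yaw,p,(p-BR)@hb
def tcp(p,yaw,z=.014,off=.0557): return np.r_[p-off*np.array([np.cos(yaw),np.sin(yaw)]),z],Rt(yaw)
E
python3 - <<'E'
from plan import *
s=get_state();R0=R.from_euler('xyz',s['ee_rot']);p0=s['eef_pos'];print(s['t'],p0,np.round(s['q'],2))
try:
    L,S,yaw,p,xb=bins();print("L",L)
    for d in (-.01,0,.06,.12,.18,.24,.30,.33,.345): 
        i=np.argmin(abs(S-max(d,0))); P,Q=tcp(p[i],yaw[i],off=.0557+max(0,-d)); print(d,xb[i].round(4),P.round(4),np.degrees(yaw[i]).round(1),delta(p0,R0,P,Q))
except Exception as e: print(e)
cv2.imwrite("pics/c.png",grab_frame("top"))
E
```

```text
5.1 [0.51498338 0.25518902 0.01640489] [ 1.03  0.56 -0.42  0.39 -1.04 -1.14]
L 0.2309870505746118
-0.01 -0.345 [0.5221 0.2134 0.014 ] -80.7 ([0.028, -0.167, -0.01], [-0.004, 0.004, -0.002])
0 -0.345 [0.5237 0.2036 0.014 ] -80.7 ([0.035, -0.206, -0.01], [-0.004, 0.004, -0.002])
0.06 -0.2857 [0.5345 0.1445 0.014 ] -83.2 ([0.078, -0.443, -0.01], [-0.004, 0.004, -0.084])
0.12 -0.226 [0.5428 0.085  0.014 ] -85.6 ([0.111, -0.681, -0.01], [-0.003, 0.004, -0.167])
0.18 -0.1661 [0.5484 0.0253 0.014 ] -88.1 ([0.134, -0.92, -0.01], [-0.003, 0.004, -0.25])
0.24 -0.1061 [ 0.5512 -0.0347  0.014 ] -90.2 ([0.145, -1.16, -0.01], [-0.003, 0.004, -0.32])
0.3 -0.0461 [ 0.5509 -0.0947  0.014 ] -90.2 ([0.144, -1.4, -0.01], [-0.003, 0.004, -0.32])
0.33 -0.0161 [ 0.5508 -0.1247  0.014 ] -90.2 ([0.143, -1.52, -0.01], [-0.003, 0.004, -0.32])
0.345 -0.0011 [ 0.5507 -0.1397  0.014 ] -90.2 ([0.143, -1.58, -0.01], [-0.003, 0.004, -0.32])
```

View pics/c.png

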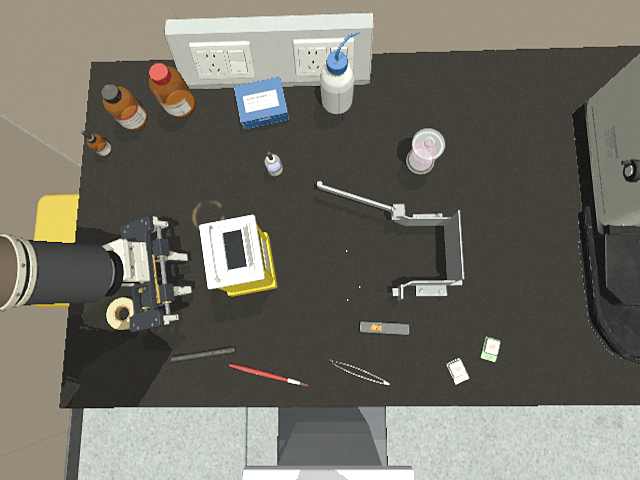

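The fingers are centred behind the bin at about (188,272), nothing is in contact, and the lane is clear. I'll move in slowly until they touch.

Emit:
apply_moves --steps '[{"translation": [0.006, -0.03, -0.005], "rotation": [0, 0, 0]}, {"translation": [0.012, -0.07, -0.01], "rotation": [0, 0, 0]}, {"translation": [0.018, -0.11, -0.01], "rotation": [0, 0, 0]}, {"translation": [0.024, -0.14, -0.01], "rotation": [0, 0, 0]}, {"translation": [0.028, -0.165, -0.01], "rotation": [0, 0, 0]}, {"translation": [0.031, -0.18, -0.01], "rotation": [0, 0, 0]}, {"translation": [0.034, -0.2, -0.01], "rotation": [0, 0, 0]}, {"translation": [0.037, -0.22, -0.01], "rotation": [0, 0, -0.005]}, {"translation": [0.04, -0.24, -0.01], "rotation": [0, 0, -0.012]}, {"translation": [0.044, -0.26, -0.01], "rotation": [0, 0, -0.02]}]'

```text
t: 5.98
eef_pos: [0.5258, 0.1896, 0.0134]
ee_rot: [-3.139, -0.522, -1.419]
force: [-2.5, 5.5, -0.3]
width: 0.044
gripper_force: 4.0
```

```bash
python3 - <<'E'
from plan import *
s=get_state();R0=R.from_euler('xyz',s['ee_rot']);p0=s['eef_pos'];print(s['t'],p0,s['force'],s['moment'])
L,S,yaw,p,xb=bins()
for d in (.02,.05,.08,.11): 
        i=np.argmin(abs(S-max(d,0))); P,Q=tcp(p[i],yaw[i]); print(d,delta(p0,R0,P,Q))
f=grab_frame("top");cv2.imwrite("pics/d.png",cv2.resize(f[180:320,130:300],None,fx=4,fy=4,interpolation=2))
E
```

```text
5.9833 [0.52581809 0.18959445 0.01338784] [-2.54502826  5.5080694  -0.25030078] [3.71884123 0.9689692  0.03171133]
0.02 ([0.007, -0.023, 0.002], [-0.003, 0.003, -0.008])
0.05 ([0.028, -0.141, 0.002], [-0.003, 0.004, -0.05])
0.08 ([0.047, -0.259, 0.002], [-0.003, 0.004, -0.091])
0.11 ([0.063, -0.379, 0.002], [-0.003, 0.004, -0.133])
```

View pics/d.png

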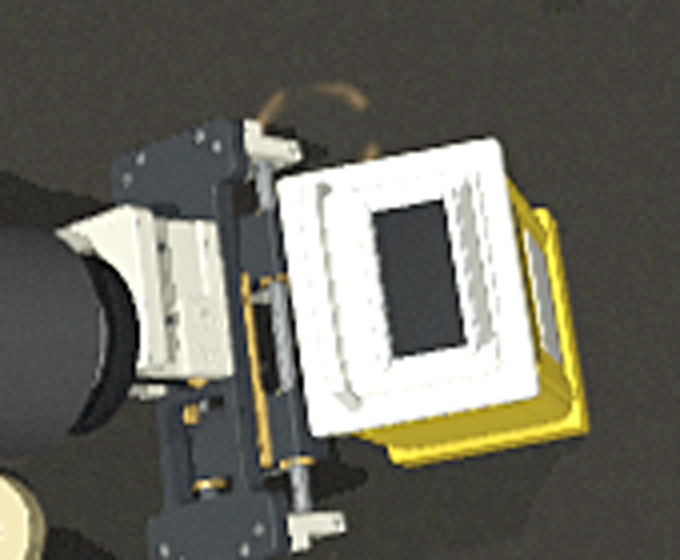

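```bash
python3 - <<'E'
from fit import *
A=lambda *q:[(130+u/4,180+v/4) for u,v in q]
hx,hy=.0475,.055
p,e=fit("top",A((278,181),(503,139),(540,393),(313,437),(552,210),(590,430),(398,455)),
 [(-hx,hy,.178),(hx,hy,.178),(hx,-hy,.178),(-hx,-hy,.178),(hx,hy,.034),(hx,-hy,.034),(-hx,-hy,.034)],[.53,.15,-1.4]); print("bin",p,np.degrees(p[2]),e)
s=get_state(); h=np.array([np.cos(p[2]),np.sin(p[2])]); d=s['eef_pos'][:2]-p[:2]; print("tcp in bin",d@h,d@[-h[1],h[0]],np.degrees(s['ee_rot']))
E
```

```text
bin [ 0.53245576  0.14775157 -1.40195279] -80.3259780127732 [[0.5, -0.5], [-0.1, -0.2], [0.8, 0.6], [0.3, 0.1], [-0.2, -0.5], [-0.8, -0.7], [-1.2, 1.9]]
tcp in bin -0.04193317630072138 0.000593056484836225 [-179.85385816  -29.90213503  -81.35803899]
```

```bash
python3 - <<'E'
from plan import *
f=grab_frame("wrist");cv2.imwrite("pics/w.png",f)
s=get_state();print(s['eef_pos'],s['force'],s['gripper_force'])
E
```

```text
[0.52592874 0.18948615 0.01346911] [-0.17645834  0.00109926 -0.22653338] 0.07617536815814674
```

View pics/w.png

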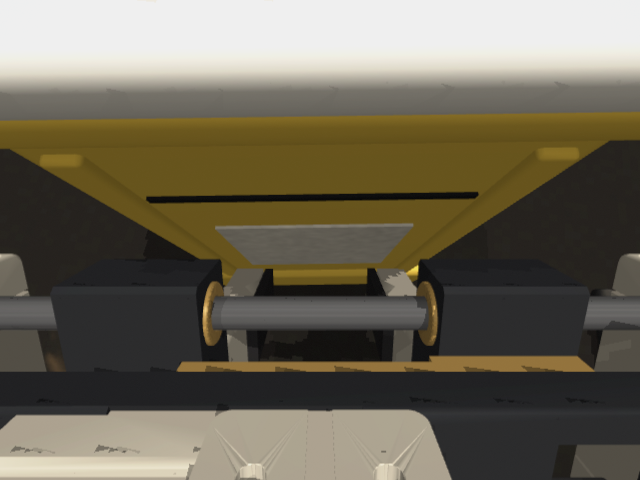

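Both fingertips rest on the skirt, the gripper body is clear of the wall, and the bin has barely moved. The measured contact offset is about 42 mm, so I'll replan from here with that.

```bash
sed -i 's/^B0=.*/B0=np.array([.5325,.1478]);BY0=-1.406/; s/off=.0557/off=.042/' plan.py; python3 - <<'E'
from plan import *
s=get_state();R0=R.from_euler('xyz',s['ee_rot']);p0=s['eef_pos'];print(s['t'],p0)
L,S,yaw,p,xb=bins();print(L)
for a,b in((0,.1),(.1,.2)):
  for d in np.linspace(a,b,6): 
        i=np.argmin(abs(S-d)); P,Q=tcp(p[i],yaw[i]); print(d.round(3),delta(p0,R0,P,Q))
  p0,R0=P,Q
E
```

```text
6.0833 [0.52592874 0.18948615 0.01346911]
0.23059270182322059
0.0 ([-0.001, -0.001, 0.002], [-0.003, 0.004, 0.024])
0.02 ([0.014, -0.08, 0.002], [-0.003, 0.004, -0.004])
0.04 ([0.028, -0.159, 0.002], [-0.003, 0.004, -0.032])
0.06 ([0.04, -0.238, 0.002], [-0.003, 0.004, -0.06])
0.08 ([0.052, -0.317, 0.002], [-0.003, 0.004, -0.088])
0.1 ([0.062, -0.396, 0.002], [-0.003, 0.004, -0.116])
0.1 ([0.0, 0.0, 0.0], [0.0, 0.0, 0.0])
0.12 ([0.009, -0.08, 0.0], [0.0, 0.0, -0.028])
0.14 ([0.017, -0.159, 0.0], [0.0, 0.0, -0.056])
0.16 ([0.024, -0.239, 0.0], [0.0, -0.0, -0.084])
0.18 ([0.03, -0.319, 0.0], [0.0, 0.0, -0.112])
0.2 ([0.034, -0.399, 0.0], [-0.0, 0.0, -0.14])
```

Emit:
apply_moves --steps '[{"translation": [0.002, -0.014, 0.002], "rotation": [0, 0, 0]}, {"translation": [0.005, -0.032, 0.002], "rotation": [0, 0, 0]}, {"translation": [0.009, -0.053, 0.002], "rotation": [0, 0, 0]}, {"translation": [0.013, -0.075, 0.002], "rotation": [0, 0, -0.004]}, {"translation": [0.017, -0.097, 0.002], "rotation": [0, 0, -0.01]}, {"translation": [0.021, -0.119, 0.002], "rotation": [0, 0, -0.018]}, {"translation": [0.025, -0.141, 0.002], "rotation": [0, 0, -0.026]}, {"translation": [0.028, -0.163, 0.002], "rotation": [0, 0, -0.034]}, {"translation": [0.032, -0.185, 0.002], "rotation": [0, 0, -0.042]}, {"translation": [0.035, -0.205, 0.002], "rotation": [0, 0, -0.049]}]'

```text
t: 6.92
eef_pos: [0.5346, 0.1379, 0.0139]
ee_rot: [-3.139, -0.523, -1.445]
force: [0.2, 2.8, -2.9]
width: 0.044
gripper_force: 1.6
```

Emit:
apply_moves --steps '[{"translation": [0.003, -0.02, 0], "rotation": [0, 0, -0.007]}, {"translation": [0.006, -0.04, 0], "rotation": [0, 0, -0.014]}, {"translation": [0.009, -0.06, 0], "rotation": [0, 0, -0.021]}, {"translation": [0.012, -0.08, 0], "rotation": [0, 0, -0.028]}, {"translation": [0.014, -0.1, 0], "rotation": [0, 0, -0.035]}, {"translation": [0.017, -0.12, 0], "rotation": [0, 0, -0.042]}, {"translation": [0.02, -0.14, 0], "rotation": [0, 0, -0.049]}, {"translation": [0.022, -0.16, 0], "rotation": [0, 0, -0.056]}, {"translation": [0.025, -0.176, 0], "rotation": [0, 0, -0.062]}, {"translation": [0.027, -0.19, 0], "rotation": [0, 0, -0.067]}]'

```text
t: 7.75
eef_pos: [0.5413, 0.0905, 0.0139]
ee_rot: [-3.139, -0.523, -1.48]
force: [-1.0, 3.4, -3.2]
width: 0.0437
gripper_force: 1.7
```

```bash
python3 - <<'E'
from plan import *
s=get_state();R0=R.from_euler('xyz',s['ee_rot']);p0=s['eef_pos'];print(s['t'],p0,s['force'],np.degrees(s['ee_rot']))
L,S,yaw,p,xb=bins();print(L)
for d in (.1,.15,.2,.25): 
        i=np.argmin(abs(S-d)); P,Q=tcp(p[i],yaw[i]); print(d,delta(p0,R0,P,Q))
f=grab_frame("top");cv2.imwrite("pics/e.png",cv2.resize(f[170:320,160:360],None,fx=4,fy=4,interpolation=2))
E
```

```text
7.75 [0.54125682 0.09050499 0.01393601] [-1.03987086  3.42576674 -3.15021686] [-179.87712603  -29.94534253  -84.81525877]
0.23059270182322059
0.1 ([0.001, -0.001, 0.0], [-0.002, 0.003, -0.0])
0.15 ([0.022, -0.2, 0.0], [-0.002, 0.003, -0.07])
0.2 ([0.035, -0.399, 0.0], [-0.002, 0.003, -0.14])
0.25 ([0.039, -0.599, 0.0], [-0.002, 0.003, -0.183])
```

View pics/e.png

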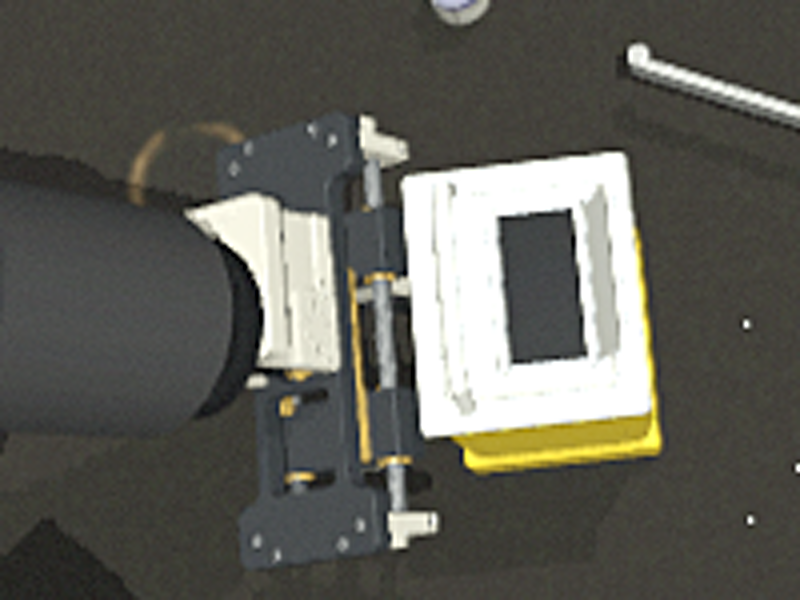

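The bin is following: its lid corners in this crop are (402,178), (625,153), (653,415) and (425,437). I'll check its pose numerically here and find the lid by code from now on.

```bash
cat > binpose.py <<'E'
from plan import *; from fit import fit
hx,hy=.0475,.055
LOC=[(-hx,hy,.178),(hx,hy,.178),(hx,-hy,.178),(-hx,-hy,.178)]
def lidquad(f,guess):
    m=((f.min(2)>185)*255).astype(np.uint8); m=cv2.morphologyEx(m,cv2.MORPH_CLOSE,np.ones((3,3)))
    ex=w2pix("top",[*guess,.178])[0]
    cs=[c for c in cv2.findContours(m,cv2.RETR_EXTERNAL,cv2.CHAIN_APPROX_NONE)[0] if cv2.contourArea(c)>1500]
    c=min(cs,key=lambda c:np.linalg.norm(c.reshape(-1,2).mean(0)-ex))
    _,q=cv2.minEnclosingTriangle(c) if 0 else (0,cv2.approxPolyN(c,4,-1,True) if hasattr(cv2,'approxPolyN') else cv2.boxPoints(cv2.minAreaRect(c)))
    q=np.array(q,float).reshape(4,2); ce=q.mean(0)
    q=q[np.argsort(np.arctan2(*(q-ce).T[::-1]))]  # starts upper-left, clockwise in image
    return q
def binpose(guess,f=None):
    f=grab_frame("top") if f is None else f
    q=lidquad(f,guess); p,e=fit("top",q,LOC,[*guess,-1.5])
    c,s=np.cos(BY),np.sin(BY); d=p[:2]-BR
    t=get_state()['eef_pos'][:2]; h=np.array([np.cos(p[2]),np.sin(p[2])]); 
    print("bin",p.round(4),"in br",np.round([d@[c,s],d@[-s,c]],4),"yaw err deg",np.degrees(p[2]-BY).round(2),"tcp in bin",np.round([(t-p[:2])@h,(t-p[:2])@[-h[1],h[0]]],4),"res",np.max(np.abs(e)),q.round(1).tolist())
    return p
E
python3 - <<'E'
from binpose import *
A=[(160+u/4,170+v/4) for u,v in((402,178),(628,153),(654,415),(423,438))]
p,e=fit("top",A,LOC,[.54,.05,-1.5]);print("hand",p,e,A)
binpose((.54,.05))
E
```

```text
hand [ 0.54421488  0.0495511  -1.48024533] [[0.1, -0.0], [-0.1, 0.2], [0.1, -0.2], [-0.1, 0.0]] [(260.5, 214.5), (317.0, 208.25), (323.5, 273.75), (265.75, 279.5)]Traceback (most recent call last):
  File "<stdin>", line 4, in <module>
  File "binpose.py", line 15, in binpose
    q=lidquad(f,guess); p,e=fit("top",q,LOC,[*guess,-1.5])
  File "binpose.py", line 9, in lidquad
    _,q=cv2.minEnclosingTriangle(c) if 0 else (0,cv2.approxPolyN(c,4,-1,True) if hasattr(cv2,'approxPolyN') else cv2.boxPoints(cv2.minAreaRect(c)))
                                                 ~~~~~~~~~~~~~~~^^^^^^^^^^^^^
cv2.error: OpenCV(4.12.0) :-1: error: (-5:Bad argument) in function 'approxPolyN'
> Overload resolution failed:
>  - Argument 'epsilon_percentage' must be float, not bool
>  - Argument 'epsilon_percentage' must be float, not bool
```

```bash
python3 - <<'E'
import re
s=open('binpose.py').read()
s=re.sub(r"    _,q=cv2.min.*\n","    q=cv2.approxPolyN(c,4)\n",s); open('binpose.py','w').write(s)
E
python3 -c "
from binpose import *
binpose((.544,.05))"
```

```text
bin [ 0.5451  0.0513 -1.4562] in br [-0.2478 -0.0064] yaw err deg 6.8 tcp in bin [-0.0391  0.0004] res 12.9 [[246.0, 215.0], [316.0, 207.0], [323.0, 273.0], [266.0, 279.0]]
```

Emit:
apply_moves --steps '[{"translation": [0.002, -0.012, 0], "rotation": [0, 0, -0.004]}, {"translation": [0.004, -0.03, 0], "rotation": [0, 0, -0.01]}, {"translation": [0.007, -0.05, 0], "rotation": [0, 0, -0.018]}, {"translation": [0.009, -0.072, 0], "rotation": [0, 0, -0.025]}, {"translation": [0.011, -0.094, 0], "rotation": [0, 0, -0.033]}, {"translation": [0.014, -0.116, 0], "rotation": [0, 0, -0.041]}, {"translation": [0.016, -0.138, 0], "rotation": [0, 0, -0.048]}, {"translation": [0.018, -0.16, 0], "rotation": [0, 0, -0.056]}, {"translation": [0.02, -0.182, 0], "rotation": [0, 0, -0.064]}, {"translation": [0.022, -0.2, 0], "rotation": [0, 0, -0.07]}]'

```text
t: 8.73
eef_pos: [0.5468, 0.0404, 0.014]
ee_rot: [-3.139, -0.523, -1.517]
force: [0.2, 6.0, 0.4]
width: 0.0438
gripper_force: 2.6
```

Emit:
apply_moves --steps '[{"translation": [0.002, -0.02, 0], "rotation": [0, 0, -0.007]}, {"translation": [0.004, -0.04, 0], "rotation": [0, 0, -0.014]}, {"translation": [0.006, -0.06, 0], "rotation": [0, 0, -0.021]}, {"translation": [0.007, -0.08, 0], "rotation": [0, 0, -0.028]}, {"translation": [0.008, -0.1, 0], "rotation": [0, 0, -0.035]}, {"translation": [0.009, -0.12, 0], "rotation": [0, 0, -0.042]}, {"translation": [0.01, -0.14, 0], "rotation": [0, 0, -0.049]}, {"translation": [0.011, -0.16, 0], "rotation": [0, 0, -0.056]}, {"translation": [0.012, -0.18, 0], "rotation": [0, 0, -0.063]}, {"translation": [0.013, -0.197, 0], "rotation": [0, 0, -0.07]}]'

```text
t: 9.57
eef_pos: [0.55, -0.0087, 0.014]
ee_rot: [-3.139, -0.523, -1.554]
force: [0.7, 4.9, 0.8]
width: 0.0437
gripper_force: 2.6
```

```bash
python3 - <<'E'
from binpose import *
s=get_state();R0=R.from_euler('xyz',s['ee_rot']);p0=s['eef_pos'];print(s['t'],p0,s['force'],np.degrees(s['ee_rot']))
binpose((.55,-.05))
L,S,yaw,p,xb=bins()
for d in (.2,.25,.3): 
        i=np.argmin(abs(S-d)); P,Q=tcp(p[i],yaw[i]); print(d,p[i],xb[i],delta(p0,R0,P,Q))
E
```

```text
9.5667 [ 0.550013   -0.00872377  0.01397591] [0.68012815 4.92918794 0.77146909] [-179.8681482   -29.94029908  -89.01304805]
bin [ 0.5511 -0.0489 -1.6285] in br [-0.1476  0.    ] yaw err deg -3.07 tcp in bin [-0.0393 -0.0037] res 67.2 [[317.0, 180.0], [448.0, 216.0], [379.0, 270.0], [321.0, 273.0]]
0.2 [ 0.55076861 -0.0512843 ] -0.14521554715080665 ([-0.0, -0.002, 0.0], [-0.002, 0.004, -0.0])
0.25 [ 0.55090026 -0.10128274] -0.09521809774494062 ([0.004, -0.202, 0.0], [-0.002, 0.004, -0.043])
0.3 [ 0.55069008 -0.1512823 ] -0.045218097744947804 ([0.003, -0.402, 0.0], [-0.002, 0.004, -0.043])
```

```bash
python3 - <<'E'
s=open('binpose.py').read()
s=s.replace("m=cv2.morphologyEx(m,cv2.MORPH_CLOSE,np.ones((3,3)))","m=cv2.morphologyEx(m,cv2.MORPH_OPEN,np.ones((5,5)));m=cv2.morphologyEx(m,cv2.MORPH_CLOSE,np.ones((3,3)));m=cv2.morphologyEx(cv2.drawContours(np.zeros_like(m),cv2.findContours(m,0,1)[0],-1,255,-1),cv2.MORPH_OPEN,np.ones((17,17)))")
open('binpose.py','w').write(s)
E
python3 -c "
from binpose import *
f=grab_frame('top')
binpose((.551,-.05),f)
cv2.imwrite('pics/f.png',cv2.resize(f[150:320,230:430],None,fx=4,fy=4,interpolation=2)[:600])"
```

```text
bin [ 0.2364 -0.4054 -1.6048] in br [ 0.2102 -0.3132] yaw err deg -1.71 tcp in bin [-0.4064  0.2995] res 437.2 [[140.0, 408.0], [639.0, 405.0], [639.0, 479.0], [128.0, 479.0]]
```

View pics/f.png

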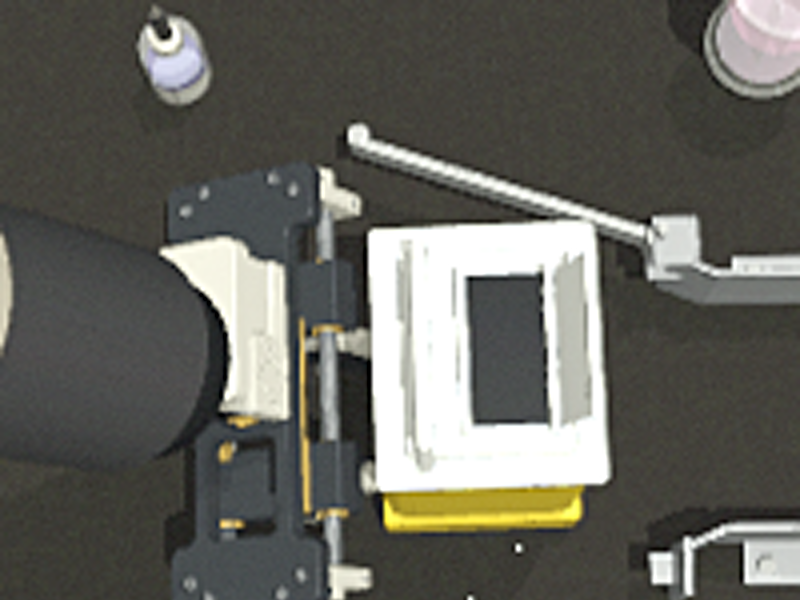

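Lid corners in this crop are (368,230), (597,222), (610,484) and (377,490). The bin is upright, nearly square and heading for the mouth.

```bash
python3 - <<'E'
from binpose import *
A=[(230+u/4,150+v/4) for u,v in((367,229),(598,221),(611,485),(376,491))]
p,e=fit("top",A,LOC,[.55,-.05,-1.5]);d=p[:2]-BR
c,s=np.cos(BY),np.sin(BY);print(p,e,"in br",d@[c,s],d@[-s,c],np.degrees(p[2]-BY))
E
```

```text
[ 0.55083196 -0.05021456 -1.55428036] [[0.5, 0.1], [-0.4, 0.2], [-0.2, -0.3], [0.1, -0.0]] in br -0.14628553798031035 -0.0002829748479900876 1.1871481725997435
```

Emit:
apply_moves --steps '[{"translation": [0.001, -0.012, 0], "rotation": [0, 0, -0.005]}, {"translation": [0.002, -0.03, 0], "rotation": [0, 0, -0.011]}, {"translation": [0.003, -0.05, 0], "rotation": [0, 0, -0.018]}, {"translation": [0.003, -0.072, 0], "rotation": [0, 0, -0.025]}, {"translation": [0.004, -0.094, 0], "rotation": [0, 0, -0.032]}, {"translation": [0.004, -0.116, 0], "rotation": [0, 0, -0.038]}, {"translation": [0.004, -0.138, 0], "rotation": [0, 0, -0.043]}, {"translation": [0.004, -0.16, 0], "rotation": [0, 0, -0.043]}, {"translation": [0.004, -0.182, 0], "rotation": [0, 0, -0.043]}, {"translation": [0.004, -0.2, 0], "rotation": [0, 0, -0.043]}]'

```text
t: 10.5
eef_pos: [0.5511, -0.0583, 0.0139]
ee_rot: [-3.139, -0.522, -1.575]
force: [0.6, 4.1, 1.3]
width: 0.0436
gripper_force: 2.7
```

Emit:
apply_moves --steps '[{"translation": [0, -0.018, 0], "rotation": [0, 0, 0]}, {"translation": [0, -0.036, 0], "rotation": [0, 0, 0]}, {"translation": [0, -0.054, 0], "rotation": [0, 0, 0]}, {"translation": [0, -0.072, 0], "rotation": [0, 0, 0]}, {"translation": [0, -0.09, 0], "rotation": [0, 0, 0]}, {"translation": [0, -0.108, 0], "rotation": [0, 0, 0]}, {"translation": [0, -0.126, 0], "rotation": [0, 0, 0]}, {"translation": [0, -0.144, 0], "rotation": [0, 0, 0]}, {"translation": [0, -0.162, 0], "rotation": [0, 0, 0]}, {"translation": [0, -0.18, 0], "rotation": [0, 0, 0]}]'

```text
t: 11.33
eef_pos: [0.5511, -0.1032, 0.0139]
ee_rot: [-3.139, -0.522, -1.575]
force: [0.9, 5.6, 1.5]
width: 0.044
gripper_force: 2.7
```

Emit:
apply_moves --steps '[{"translation": [0, -0.017, 0], "rotation": [0, 0, 0]}, {"translation": [0, -0.034, 0], "rotation": [0, 0, 0]}, {"translation": [0, -0.051, 0], "rotation": [0, 0, 0]}, {"translation": [0, -0.068, 0], "rotation": [0, 0, 0]}, {"translation": [0, -0.085, 0], "rotation": [0, 0, 0]}, {"translation": [0, -0.102, 0], "rotation": [0, 0, 0]}, {"translation": [0, -0.119, 0], "rotation": [0, 0, 0]}, {"translation": [0, -0.136, 0], "rotation": [0, 0, 0]}, {"translation": [0, -0.15, 0], "rotation": [0, 0, 0]}, {"translation": [0, -0.16, 0], "rotation": [0, 0, 0]}]'

```text
t: 12.17
eef_pos: [0.5509, -0.1434, 0.0139]
ee_rot: [-3.14, -0.523, -1.575]
force: [-0.2, 5.7, 2.3]
width: 0.0438
gripper_force: 2.7
```

Emit:
apply_moves --steps '[{"translation": [0, -0.004, 0], "rotation": [0, 0, 0]}, {"translation": [0, -0.008, 0], "rotation": [0, 0, 0]}, {"translation": [0, -0.012, 0], "rotation": [0, 0, 0]}, {"translation": [0, -0.016, 0], "rotation": [0, 0, 0]}, {"translation": [0, -0.02, 0], "rotation": [0, 0, 0]}, {"translation": [0, -0.024, 0], "rotation": [0, 0, 0]}, {"translation": [0, -0.028, 0], "rotation": [0, 0, 0]}, {"translation": [0, -0.032, 0], "rotation": [0, 0, 0]}, {"translation": [0, -0.036, 0], "rotation": [0, 0, 0]}, {"translation": [0, -0.04, 0], "rotation": [0, 0, 0]}]'

```text
t: 13.0
eef_pos: [0.551, -0.1531, 0.0139]
ee_rot: [-3.139, -0.523, -1.575]
force: [-0.7, 6.0, 2.1]
width: 0.0441
gripper_force: 2.7
```

Still at sliding force, so I'll creep on until the force rises.

Emit:
apply_moves --steps '[{"translation": [0, -0.002, 0], "rotation": [0, 0, 0]}, {"translation": [0, -0.004, 0], "rotation": [0, 0, 0]}, {"translation": [0, -0.006, 0], "rotation": [0, 0, 0]}, {"translation": [0, -0.008, 0], "rotation": [0, 0, 0]}, {"translation": [0, -0.01, 0], "rotation": [0, 0, 0]}, {"translation": [0, -0.012, 0], "rotation": [0, 0, 0]}, {"translation": [0, -0.013, 0], "rotation": [0, 0, 0]}, {"translation": [0, -0.014, 0], "rotation": [0, 0, 0]}, {"translation": [0, -0.015, 0], "rotation": [0, 0, 0]}, {"translation": [0, -0.016, 0], "rotation": [0, 0, 0]}]'

```text
t: 13.83
eef_pos: [0.5515, -0.156, 0.0138]
ee_rot: [-3.138, -0.521, -1.575]
force: [-5.3, 16.7, 6.8]
width: 0.0436
gripper_force: 8.0
```

The bin is up against the back plate: the force jumped to 17 N. I'll back straight out, shut the fingers and rise.

Emit:
apply_moves --steps '[{"translation": [0, 0.02, 0], "rotation": [0, 0, 0]}, {"translation": [0, 0.06, 0], "rotation": [0, 0, 0]}, {"translation": [0, 0.12, 0], "rotation": [0, 0, 0]}, {"translation": [0, 0.18, 0], "rotation": [0, 0, 0]}, {"translation": [0, 0.24, 0], "rotation": [0, 0, 0]}, {"translation": [0, 0.3, 0], "rotation": [0, 0, 0]}, {"translation": [0, 0.32, 0.1], "rotation": [0, 0, 0]}, {"translation": [0, 0.32, 0.25], "rotation": [0, 0, 0]}, {"translation": [0, 0.32, 0.4], "rotation": [0, 0, 0]}, {"translation": [0, 0.32, 0.5], "rotation": [0, 0, 0]}]'

```text
t: 14.67
eef_pos: [0.5507, -0.0766, 0.1414]
ee_rot: [-3.14, -0.523, -1.575]
force: [0.2, 0.6, 0.8]
width: 0.044
gripper_force: 0.0
```

```bash
python3 - <<'E'
from binpose import *
s=get_state();R0=R.from_euler('xyz',s['ee_rot']);p0=s['eef_pos'];print(s['t'],p0,s['force'],s['width'])
f=grab_frame("top");cv2.imwrite("pics/g.png",cv2.resize(f[150:320,290:490],None,fx=4,fy=4,interpolation=2)[:600])
piv=BR+[.08,.058];print(piv)
for a in(1.91,1.5,1.1,.7,.35,0):
    u=np.array([-np.cos(a),np.sin(a)]);n=np.array([np.sin(a),np.cos(a)])
    d=.021*abs(np.sin(a))+.0025+(.0 if a<1.57 else .008*abs(np.cos(a)))
    t=piv+.09*u+n*d; print(a,t.round(4),((t-p0[:2])/.25).round(3))
E
```

```text
14.6667 [ 0.55069222 -0.07655933  0.14143443] [0.20184436 0.62337176 0.78729262] 0.04396134305025946
[ 0.6305 -0.1385]
1.91 [ 0.684  -0.0619] [0.533 0.058]
1.5 [ 0.6475 -0.0471] [0.387 0.118]
1.1 [ 0.6086 -0.0487] [0.232 0.112]
0.7 [ 0.572  -0.0683] [0.085 0.033]
0.35 [ 0.5493 -0.0985] [-0.006 -0.088]
0 [ 0.5405 -0.136 ] [-0.041 -0.238]
```

View pics/g.png

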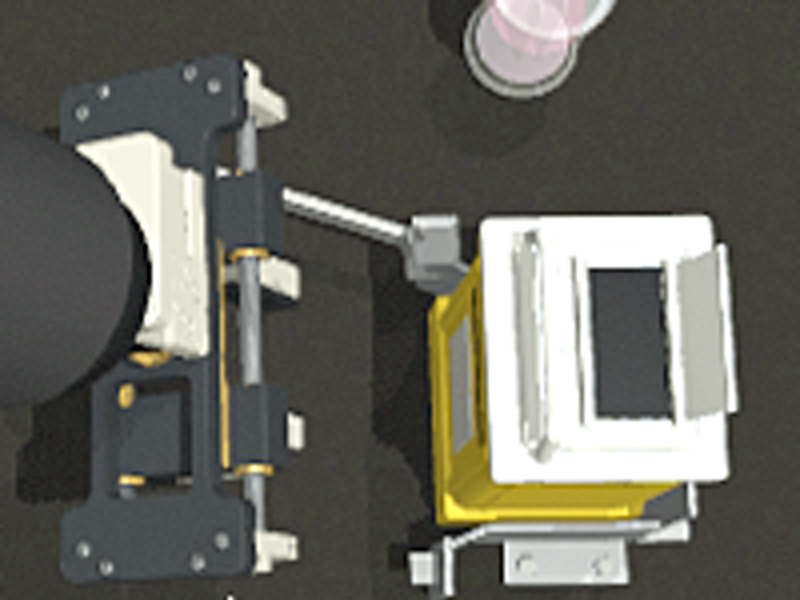

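The lid is square in the bracket at crop corners (480,216), (713,214), (729,482) and (494,480), and the bar is still out at upper left. I'll shut the fingers, cross over the bar and come down on its outer side.

Emit:
apply_moves --steps '[{"translation": [0.08, 0.01, 0], "rotation": [0, 0, 0]}, {"translation": [0.2, 0.03, 0], "rotation": [0, 0, 0]}, {"translation": [0.32, 0.04, 0], "rotation": [0, 0, 0]}, {"translation": [0.44, 0.05, 0], "rotation": [0, 0, 0]}, {"translation": [0.55, 0.058, 0], "rotation": [0, 0, 0]}, {"translation": [0.637, 0.058, 0], "rotation": [0, 0, 0]}, {"translation": [0.637, 0.058, 0], "rotation": [0, 0, 0]}, {"translation": [0.637, 0.058, 0], "rotation": [0, 0, 0]}, {"translation": [0.637, 0.058, 0], "rotation": [0, 0, 0]}, {"translation": [0.637, 0.058, 0], "rotation": [0, 0, 0]}]' --jaw 1 --newtons 10

```text
t: 15.55
eef_pos: [0.7091, -0.0628, 0.1387]
ee_rot: [-3.141, -0.523, -1.575]
force: [-0.8, 0.4, -0.0]
width: 0.0008
gripper_force: 0.0
```

Emit:
apply_moves --steps '[{"translation": [0, 0, -0.05], "rotation": [0, 0, 0]}, {"translation": [0, 0, -0.1], "rotation": [0, 0, 0]}, {"translation": [0, 0, -0.15], "rotation": [0, 0, 0]}, {"translation": [0, 0, -0.2], "rotation": [0, 0, 0]}, {"translation": [0, 0, -0.25], "rotation": [0, 0, 0]}, {"translation": [0, 0, -0.3], "rotation": [0, 0, 0]}, {"translation": [0, 0, -0.34], "rotation": [0, 0, 0]}, {"translation": [0, 0, -0.37], "rotation": [0, 0, 0]}, {"translation": [0, 0, -0.385], "rotation": [0, 0, 0]}, {"translation": [0, 0, -0.385], "rotation": [0, 0, 0]}]'

```text
t: 16.38
eef_pos: [0.7098, -0.063, 0.0416]
ee_rot: [-3.141, -0.523, -1.575]
force: [-0.5, 0.3, 0.3]
width: 0.0004
gripper_force: 0.0
```

```bash
python3 - <<'E'
from binpose import *
A=[(290+u/4,150+v/4) for u,v in((479,215),(714,213),(730,482),(494,481))]
p,e=fit("top",A,LOC,[.55,-.2,-1.5]);d=p[:2]-BR
c,s=np.cos(BY),np.sin(BY);print(p,e,"in br",d@[c,s],d@[-s,c],np.degrees(p[2]-BY))
s=get_state();p0=s['eef_pos'];print(s['t'],p0,s['force'],s['width'],np.round(s['q'],2))
E
```

```text
[ 0.55218494 -0.19610221 -1.57775655] [[0.8, 0.6], [-0.4, 0.5], [-0.0, -0.9], [-0.2, -0.2]] in br -0.0004048676477533176 0.0016832503507508126 -0.1579385913213266
16.3833 [ 0.70980378 -0.06296562  0.04156175] [-0.52017934  0.31625975  0.27357866] 0.0004494391925589363 [ 0.42  0.6  -0.32  0.58 -0.97 -0.83]
```

The bin is home: 0.4 mm short in x, 1.7 mm off in y and 0.2° off square. Now I'll swing the bar round.

Emit:
apply_moves --steps '[{"translation": [-0.05, 0, 0.005], "rotation": [0, 0, 0]}, {"translation": [-0.1, 0.01, 0.01], "rotation": [0, 0, 0]}, {"translation": [-0.15, 0.035, 0.01], "rotation": [0, 0, 0]}, {"translation": [-0.2, 0.05, 0.01], "rotation": [0, 0, 0]}, {"translation": [-0.25, 0.064, 0.01], "rotation": [0, 0, 0]}, {"translation": [-0.3, 0.066, 0.01], "rotation": [0, 0, 0]}, {"translation": [-0.35, 0.064, 0.01], "rotation": [0, 0, 0]}, {"translation": [-0.405, 0.057, 0.01], "rotation": [0, 0, 0]}, {"translation": [-0.455, 0.035, 0.01], "rotation": [0, 0, 0]}, {"translation": [-0.505, 0.007, 0.01], "rotation": [0, 0, 0]}]'

```text
t: 17.22
eef_pos: [0.5842, -0.0604, 0.046]
ee_rot: [-3.137, -0.522, -1.576]
force: [-0.3, 0.0, -0.3]
width: 0.0001
gripper_force: 0.0
```

Emit:
apply_moves --steps '[{"translation": [-0.03, -0.018, 0], "rotation": [0, 0, 0]}, {"translation": [-0.058, -0.042, 0], "rotation": [0, 0, 0]}, {"translation": [-0.082, -0.068, 0], "rotation": [0, 0, 0]}, {"translation": [-0.103, -0.095, 0], "rotation": [0, 0, 0]}, {"translation": [-0.12, -0.122, 0], "rotation": [0, 0, 0]}, {"translation": [-0.137, -0.149, 0], "rotation": [0, 0, 0]}, {"translation": [-0.148, -0.175, 0], "rotation": [0, 0, 0]}, {"translation": [-0.157, -0.2, 0], "rotation": [0, 0, 0]}, {"translation": [-0.164, -0.225, 0], "rotation": [0, 0, 0]}, {"translation": [-0.17, -0.25, 0], "rotation": [0, 0, 0]}]'

```text
t: 18.05
eef_pos: [0.5414, -0.1241, 0.0451]
ee_rot: [-3.139, -0.523, -1.576]
force: [0.4, 1.0, -0.5]
width: 0.0004
gripper_force: 0.0
```

Emit:
apply_moves --steps '[{"translation": [0, -0.005, 0], "rotation": [0, 0, 0]}, {"translation": [0, -0.01, 0], "rotation": [0, 0, 0]}, {"translation": [0, -0.015, 0], "rotation": [0, 0, 0]}, {"translation": [0, -0.02, 0], "rotation": [0, 0, 0]}, {"translation": [0, -0.025, 0], "rotation": [0, 0, 0]}, {"translation": [0, -0.03, 0], "rotation": [0, 0, 0]}, {"translation": [0, -0.035, 0], "rotation": [0, 0, 0]}, {"translation": [0, -0.04, 0], "rotation": [0, 0, 0]}, {"translation": [0, -0.044, 0], "rotation": [0, 0, 0]}, {"translation": [0, -0.048, 0], "rotation": [0, 0, 0]}]'

```text
t: 18.88
eef_pos: [0.5415, -0.1355, 0.0452]
ee_rot: [-3.139, -0.523, -1.576]
force: [0.8, -0.2, -0.2]
width: 0.0005
gripper_force: 0.0
```

Emit:
apply_moves --steps '[{"translation": [0, -0.003, 0], "rotation": [0, 0, 0]}, {"translation": [0, -0.006, 0], "rotation": [0, 0, 0]}, {"translation": [0, -0.009, 0], "rotation": [0, 0, 0]}, {"translation": [0, -0.012, 0], "rotation": [0, 0, 0]}, {"translation": [0, -0.014, 0], "rotation": [0, 0, 0]}, {"translation": [0, -0.016, 0], "rotation": [0, 0, 0]}, {"translation": [0, -0.018, 0], "rotation": [0, 0, 0]}, {"translation": [0, -0.02, 0], "rotation": [0, 0, 0]}, {"translation": [0, -0.02, 0], "rotation": [0, 0, 0]}, {"translation": [0, -0.02, 0], "rotation": [0, 0, 0]}]'

```text
t: 19.72
eef_pos: [0.5415, -0.1405, 0.0452]
ee_rot: [-3.139, -0.523, -1.576]
force: [-0.1, 0.1, 0.1]
width: 0.0003
gripper_force: 0.0
```

```bash
cat > barchk.py <<'E'
from binpose import *
def barchk():
    f=grab_frame("top").astype(int); piv=BR+[.08,.058]; out=[]
    for a in np.arange(-.1,2.3,.05):
        u=np.array([-np.cos(a),np.sin(a)]); v=[]
        for r in np.arange(.09,.15,.004):
            x=w2pix("top",[*(piv+r*u),.058])[0].round().astype(int)
            v.append(f[x[1],x[0]].min())
        out.append((round(a,2),int(np.median(v)),int(np.min(v))))
    print(sorted(out,key=lambda o:-o[1])[:6])
    return f
E
python3 - <<'E'
from barchk import *
t0=cv2.imread("pics/top0.png")
import barchk as b
f=b.barchk()
tip=w2pix("top",[.6846,.0062,.058])[0];print(tip,f[181:190,316:326].max(), t0[181:190,316:326].max())
E
```

```text
[(np.float64(1.9), 219, 67), (np.float64(0.1), 112, 66), (np.float64(1.25), 78, 71), (np.float64(1.15), 77, 67), (np.float64(1.2), 77, 72), (np.float64(1.3), 77, 73)]
[319.47739855 183.73272715] 255 255
```

The bar is still at 1.9 rad: the shut fingers passed over it. So the physical tips end roughly 15 mm short of the TCP, which also explains the 42 mm contact offset at the bin. I'll go back over the bar and repeat the swing at z = 22 mm.

Emit:
apply_moves --steps '[{"translation": [0, 0.1, 0], "rotation": [0, 0, 0]}, {"translation": [0, 0.22, 0.06], "rotation": [0, 0, 0]}, {"translation": [0, 0.28, 0.2], "rotation": [0, 0, 0]}, {"translation": [0, 0.28, 0.34], "rotation": [0, 0, 0]}, {"translation": [0.1, 0.28, 0.4], "rotation": [0, 0, 0]}, {"translation": [0.24, 0.28, 0.4], "rotation": [0, 0, 0]}, {"translation": [0.38, 0.28, 0.4], "rotation": [0, 0, 0]}, {"translation": [0.52, 0.28, 0.4], "rotation": [0, 0, 0]}, {"translation": [0.64, 0.28, 0.4], "rotation": [0, 0, 0]}, {"translation": [0.68, 0.28, 0.4], "rotation": [0, 0, 0]}]'

```text
t: 20.6
eef_pos: [0.7147, -0.0705, 0.1443]
ee_rot: [-3.139, -0.523, -1.576]
force: [0.6, -0.1, 0.3]
width: 0.0006
gripper_force: 0.0
```

Emit:
apply_moves --steps '[{"translation": [0, 0, -0.06], "rotation": [0, 0, 0]}, {"translation": [0, 0, -0.12], "rotation": [0, 0, 0]}, {"translation": [0, 0, -0.18], "rotation": [0, 0, 0]}, {"translation": [0, 0, -0.24], "rotation": [0, 0, 0]}, {"translation": [0, 0, -0.3], "rotation": [0, 0, 0]}, {"translation": [0, 0, -0.36], "rotation": [0, 0, 0]}, {"translation": [0, 0, -0.41], "rotation": [0, 0, 0]}, {"translation": [0, 0, -0.45], "rotation": [0, 0, 0]}, {"translation": [0, 0, -0.48], "rotation": [0, 0, 0]}, {"translation": [0, 0, -0.492], "rotation": [0, 0, 0]}]'

```text
t: 21.43
eef_pos: [0.7109, -0.0707, 0.021]
ee_rot: [-3.141, -0.523, -1.575]
force: [-1.1, 0.3, 0.4]
width: 0.0004
gripper_force: 0.0
```

Emit:
apply_moves --steps '[{"translation": [-0.04, 0, 0], "rotation": [0, 0, 0]}, {"translation": [-0.08, -0.01, 0], "rotation": [0, 0, 0]}, {"translation": [-0.12, -0.01, 0], "rotation": [0, 0, 0]}, {"translation": [-0.16, 0.008, 0], "rotation": [0, 0, 0]}, {"translation": [-0.2, 0.025, 0], "rotation": [0, 0, 0]}, {"translation": [-0.24, 0.037, 0], "rotation": [0, 0, 0]}, {"translation": [-0.28, 0.042, 0], "rotation": [0, 0, 0]}, {"translation": [-0.32, 0.044, 0], "rotation": [0, 0, 0]}, {"translation": [-0.36, 0.043, 0], "rotation": [0, 0, 0]}, {"translation": [-0.396, 0.04, 0], "rotation": [0, 0, 0]}]'

```text
t: 22.27
eef_pos: [0.6115, -0.0603, 0.0222]
ee_rot: [-3.139, -0.522, -1.575]
force: [1.1, -0.7, 0.0]
width: -0.0001
gripper_force: 0.5
```

```bash
python3 -c "
import barchk as b
b.barchk()
s=b.get_state();print(s['t'],s['eef_pos'],s['force'])"
```

```text
[(np.float64(1.15), 225, 63), (np.float64(1.55), 205, 102), (np.float64(1.6), 144, 42), (np.float64(1.7), 88, 42), (np.float64(1.75), 87, 39), (np.float64(1.5), 83, 22)]
22.3167 [ 0.60972685 -0.06092421  0.02215924] [-2.76957336 -1.16282535 -0.34577009]
```

The bar has moved to about 1.15 rad, as planned. I'll finish the arc.

Emit:
apply_moves --steps '[{"translation": [-0.035, -0.012, 0], "rotation": [0, 0, 0]}, {"translation": [-0.07, -0.028, 0], "rotation": [0, 0, 0]}, {"translation": [-0.107, -0.046, 0], "rotation": [0, 0, 0]}, {"translation": [-0.144, -0.067, 0], "rotation": [0, 0, 0]}, {"translation": [-0.17, -0.09, 0], "rotation": [0, 0, 0]}, {"translation": [-0.195, -0.116, 0], "rotation": [0, 0, 0]}, {"translation": [-0.218, -0.144, 0], "rotation": [0, 0, 0]}, {"translation": [-0.24, -0.178, 0], "rotation": [0, 0, 0]}, {"translation": [-0.256, -0.215, 0], "rotation": [0, 0, 0]}, {"translation": [-0.268, -0.25, 0], "rotation": [0, 0, 0]}]'

```text
t: 23.15
eef_pos: [0.5449, -0.1239, 0.0222]
ee_rot: [-3.14, -0.523, -1.576]
force: [0.1, 0.5, -0.6]
width: 0.0003
gripper_force: 0.4
```

Emit:
apply_moves --steps '[{"translation": [-0.004, -0.008, 0], "rotation": [0, 0, 0]}, {"translation": [-0.008, -0.016, 0], "rotation": [0, 0, 0]}, {"translation": [-0.012, -0.024, 0], "rotation": [0, 0, 0]}, {"translation": [-0.016, -0.032, 0], "rotation": [0, 0, 0]}, {"translation": [-0.018, -0.04, 0], "rotation": [0, 0, 0]}, {"translation": [-0.018, -0.048, 0], "rotation": [0, 0, 0]}, {"translation": [-0.018, -0.056, 0], "rotation": [0, 0, 0]}, {"translation": [-0.018, -0.063, 0], "rotation": [0, 0, 0]}, {"translation": [-0.018, -0.069, 0], "rotation": [0, 0, 0]}, {"translation": [-0.018, -0.073, 0], "rotation": [0, 0, 0]}]'

```text
t: 23.98
eef_pos: [0.5413, -0.1401, 0.0219]
ee_rot: [-3.138, -0.521, -1.575]
force: [-11.4, 19.4, 7.2]
width: 0.0002
gripper_force: 9.6
```

Emit:
apply_moves --steps '[{"translation": [0, 0.02, 0], "rotation": [0, 0, 0]}, {"translation": [0, 0.08, 0], "rotation": [0, 0, 0]}, {"translation": [0, 0.16, 0], "rotation": [0, 0, 0]}, {"translation": [0, 0.26, 0], "rotation": [0, 0, 0]}, {"translation": [0, 0.36, 0.03], "rotation": [0, 0, 0]}, {"translation": [0, 0.48, 0.1], "rotation": [0, 0, 0]}, {"translation": [0, 0.6, 0.2], "rotation": [0, 0, 0]}, {"translation": [0, 0.7, 0.3], "rotation": [0, 0, 0]}, {"translation": [0, 0.8, 0.4], "rotation": [0, 0, 0]}, {"translation": [0, 0.84, 0.45], "rotation": [0, 0, 0]}]'

```text
t: 24.82
eef_pos: [0.5424, 0.0726, 0.1375]
ee_rot: [-3.136, -0.52, -1.575]
force: [0.3, 0.6, 0.1]
width: 0.0006
gripper_force: 0.0
```

```bash
python3 - <<'E'
from binpose import *
f=grab_frame("top"); piv=BR+[.08,.058]
# bright strip across the mouth: for each r, scan world y about the shut line for the bright centre (top edge z=.058)
pts=[]
ys=np.arange(-.165,-.08,.0005)
for r in np.arange(.03,.15,.01):
    x=piv[0]-r; P=np.c_[np.full(len(ys),x),ys,np.full(len(ys),.058)]
    uv=w2pix("top",P).astype(np.float32)
    v=cv2.remap(f.min(2).astype(np.float32),uv[:,0].reshape(1,-1),uv[:,1].reshape(1,-1),cv2.INTER_LINEAR)[0]
    m=v>.5*(v.max()+60); pts.append((r,ys[m].mean(),v.max(),m.sum()*.5))
print(np.round(pts,4)); a=np.array(pts); k=np.polyfit(a[:,0],a[:,1],1); print("slope",k, "angle vs bracket",k[0]-(BY+np.pi/2)*-1)
s=get_state();print(s['t'],s['eef_pos'],s['force'])
g=cv2.cvtColor(f,cv2.COLOR_BGR2GRAY);t0=cv2.cvtColor(cv2.imread("pics/top0.png"),cv2.COLOR_BGR2GRAY)
for n,(u,v,w,h) in dict(pack=(350,312,70,30),drop=(255,145,40,40),jar=(398,122,52,58)).items():
    print(n,cv2.matchTemplate(g[v-6:v+h+6,u-6:u+w+6],t0[v:v+h,u:u+w],cv2.TM_CCOEFF_NORMED).max().round(3),cv2.minMaxLoc(cv2.matchTemplate(g[v-6:v+h+6,u-6:u+w+6],t0[v:v+h,u:u+w],cv2.TM_CCOEFF_NORMED))[3])
E
```

```text
[[ 3.000000e-02 -1.367000e-01  1.858262e+02  4.000000e+00]
 [ 4.000000e-02 -1.403000e-01  1.765391e+02  6.000000e+00]
 [ 5.000000e-02 -1.481000e-01  1.678799e+02  1.200000e+01]
 [ 6.000000e-02 -1.486000e-01  1.493086e+02  1.400000e+01]
 [ 7.000000e-02 -1.486000e-01  1.542529e+02  1.300000e+01]
 [ 8.000000e-02 -1.492000e-01  1.599463e+02  1.300000e+01]
 [ 9.000000e-02 -1.482000e-01  1.483809e+02  1.350000e+01]
 [ 1.000000e-01 -1.442000e-01  1.436992e+02  1.000000e+01]
 [ 1.100000e-01 -1.370000e-01  2.453770e+02  4.500000e+00]
 [ 1.200000e-01 -1.367000e-01  2.374961e+02  4.000000e+00]
 [ 1.300000e-01 -1.365000e-01  2.353242e+02  4.500000e+00]
 [ 1.400000e-01 -1.512000e-01  2.292891e+02  1.050000e+01]]
slope [ 0.00939789 -0.1445886 ] angle vs bracket 0.005194220567789787
24.8667 [0.54346744 0.07348262 0.13870134] [1.22056393 1.52506173 2.67948806]
pack 0.92 (6, 6)
drop 0.855 (6, 6)
jar 0.999 (6, 6)
```

```bash
python3 -c "
from station import *
for _ in range(3): grab_frame('top')
s=get_state();print(s['force'],s['t']);print(job_done())"
```

```text
[-0.67754253 -1.43698262  0.46493284] 25.0167
the job is handed in; nothing more can be done
None
```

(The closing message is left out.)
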